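# Zero a hand coffee grinder and set it two clicks open

### The arm

A 6-joint arm with a two-finger parallel gripper is mounted at the origin on a cart in front of the work surface, level with it; the furniture and walls round the work are solid. World frame = base frame: x ahead of the robot, y to its left, z up, the work surface at z = 0. Lengths are in mm, angles in rad, forces in N, time in s.
With the tool pointing down it reaches from about 375 to 975 mm from the base axis. Payload 3.8 kg.
Tool frame: the origin (TCP) lies at the very end of the fingers, on their centre line; the grasp point (between the pads) lies 19 mm behind it; z points along the fingers, y is the line along which they close (so a half turn about z gives the same grasp; the last joint's range is limited). The gripper opens to 88 mm and grips with 3 to 60 N. Pads are 18 mm wide; open, the fingers measure 123 mm over their backs; the gripper's body (75 mm by 187 mm) begins 45 mm behind the grasp point.
Start: joints at [-1.242, 0.264, 1.604, -0, 1.274, -0.037], TCP at [241.439, -630.337, 238.706] pointing down, gripper open.
Joint ranges: [-2.63, 2.63], [-0.94, 2.18], [0.31, 2.57], [-1.31, 4.45], [0, 2.66], [-2.55, 2.55]. Speed limits (rad/s): [2.57, 2.57, 3.14, 3.14, 3.14, 3.14].

### API

Orientations are given as a unit quaternion [x, y, z, w].
In Python, from station import env gives the robot as it stands. Calls block until the motion is done:
- env.movep(position, orientation): joint-space move of the TCP to a pose.
- env.move_straight(position, attitude=None, vel=150, f_stop=None): straight line of the TCP; attitude=None keeps the orientation; vel is the mean speed in mm/s. With f_stop (N) it stops when the force on the tool has changed by that much, and returns True; else False.
- env.move_j(angles): joint-space move.
- env.command_gripper(opening, effort=None): opening from 0.0 (shut) to 1.0 (fully open); effort is the grip in N (None keeps the last); returns when the fingers have stopped.
- env.dwell(seconds).
- env.inverse_kinematics(position, orientation): joint angles nearest the present ones, or None.
- env.get_state(): the state.
- env.grab_frame(name): name is "scene" or "top"; returns a dict with "frame" (384x512x3 uint8, red, green, blue), "depth" (384x512 float32, mm along the optical axis (not along the pixel's ray), 0 where there is no reading), "mtx" (3x3 intrinsics, pixels), "k1" (the pictures are not rectified: a ray, as slopes to the right and down, at radius r is drawn at 1 + k1 r^2 times it, then the intrinsics apply), "world_from_camera" (4x4, takes a point from camera to world coordinates). Camera axes: x right, y down, z forward; pixel columns grow to the right and rows downward; lengths in mm; the calibration is good to about 2 mm. A picture is of the moment at which its call begins.
A pose or a line that the arm cannot do raises env.IKError and nothing moves.
- env.close_job(): hands the job in; it is judged then, once.
The state is a dict: "time": time; "joint_pos": joint angles; "qvel": joint speeds; "joint_efforts": joint torques, N m; "tool_pos": TCP position; "tool_rot": TCP orientation; "wrist_force": force on the tool from outside, world axes, zero at the start; "ft_torque": the same for the moment, N m; "width": opening from 0.0 (shut) to 1.0 (fully open); "finger_force": force on a finger pad.
Only numpy, scipy, OpenCV 4.12 (cv2) and the standard library are available. Lean on these libraries where they do the work, as an engineer would, in place of code of your own. Each camera call takes 0.05 s, during which the arm holds its last target. There are 200 camera calls.

### The job

Stand the coffee grinder upright in the square recess of its wooden holder, lifting it by its square body and not by the black ring on top, and let go of it. Then turn the ring clockwise (seen from above) until the burrs touch and it will go no further, with its white pointer at the red mark, and back it off two clicks, to the second black mark past the red one. Leave the grinder in its holder and do not disturb the mug, the bell or the crank.

Things in the scene. Friction and masses are not known exactly. Their poses are not given: they have to be found in the camera images.
- grinder: Coffee hand grinder, standing, crank taken off, about 0.55 kg. Origin: centre of its underside, z up. Rubber foot 60 x 60 x 12 mm; above it a square body 58 x 58 mm, flat sides along its x and y, up to a flat shoulder 70 mm above the origin (lower half dark steel, upper aluminium). The ring sits on the shoulder; spindle end at 104 mm. Fits the holder in any of the four square positions.
- ring: Black knurled round adjustment ring on top of the grinder, 44 mm diameter, from 71 mm (its origin, on the axis) to 97 mm above the grinder's origin. A white pointer runs along its own -x radius, on the top and down the side. It can be gripped across any diameter; the pads hold it well.
- ring_turn (a joint): Turn of the ring on the grinder, rad. 0 = burrs touch: hard stop, white pointer at the red mark on the -x side of the shoulder. Grows counter-clockwise seen from above (opening), up to 2.8; starts at 1.6 to 2.4. One click = 30 degrees = 0.524 rad; black marks on the shoulder at 1 to 5 clicks. Friction (about 0.06 N m) holds it where it is left; there are no detents to feel.
- ring_mid (a point): Point on the grinder's axis at half height of the ring, 84 mm above the grinder's origin; axes as the grinder's.
- holder: Light wooden block 104 x 104 x 24 mm, fixed to the worktop, with a square recess in the middle of its top: 65.5 x 65.5 mm, sides along its x and y, 14 mm deep, mouth chamfered by 4 mm, thin cork on the floor. Origin at the centre of its underside. It keeps the seated grinder from turning (play about 0.1 rad either way).
- holder_floor (a point): Centre of the floor of the recess, 10 mm above the worktop; axes as the holder's.
- mug: White spotted mug, 92 mm wide, 127 mm with its handle, 93 mm high; origin under its middle. Bystander, stands between the two work places.
- bell: Small brass hand bell with wooden handle, 59 mm wide, 96 mm high; origin under its middle. Bystander at the back.
- crank: Crank of the grinder, lying flat: steel bar 105 x 18 x 5 mm along its y axis with a wooden knob 33 mm high at the +y end; origin under its middle. Bystander near the front edge.
Mind the look-alikes: they are no part of the job. What is shaped like the grinder but green is not meant.

How it is judged (in metres and radians):
On the way, in this order (a step that is already met when the one before it is completed fails the run):
1. the grinder stands in the recess of the holder, let go, its ring still at least 1.3 rad open (horizontal distance between grinder and holder_floor below 0.006 m and z of grinder in the frame of holder_floor below 0.003 m and angle between grinder's own z axis and vertical below 0.06 rad and contact force between the fingers and grinder below 0.3 N and value of joint ring_turn above 1.3 rad), for 0.2 s.
2. the ring is turned to the stop (within 0.08 rad), the grinder still in the holder (horizontal distance between grinder and holder_floor below 0.006 m and z of grinder in the frame of holder_floor below 0.003 m and angle between grinder's own z axis and vertical below 0.06 rad and value of joint ring_turn below 0.08 rad), for 0.1 s.
At the end, for the whole second after the job is handed in: The grinder stands upright on the floor of the holder's recess (within 6 mm of its centre, underside within 3 mm of the floor, tilt under 0.06 rad), released and at rest, with the ring two clicks open: 1.047 rad within 0.2 rad (horizontal distance between grinder and holder_floor below 0.006 m and z of grinder in the frame of holder_floor below 0.003 m and angle between grinder's own z axis and vertical below 0.06 rad and contact force between the fingers and grinder below 0.3 N and value of joint ring_turn between 0.847 and 1.247 rad and linear speed of grinder below 0.01 m/s and angular speed of ring below 0.05 rad/s); the robot touches nothing.
It fails at once if the grinder is lifted (underside over 30 mm up) with the fingers on its ring (height (world z) of grinder above 0.03 m and contact force between the fingers and ring above 1 N).
It fails at once if the grinder is tipped over (more than 0.6 rad) (angle between grinder's own z axis and vertical above 0.6 rad).
It fails at once if the mug, the bell or the crank is moved by more than 20 mm (distance of any of mug, bell, crank from where it was at the start of the episode above 0.02 m).
It also fails if it takes over 61 s, if anything falls off the work surface, if the arm or the gripper's body presses on something with over 40 N, if the wrist force passes 120 N, or if a joint passes its speed limit or range.

## Working session

There is one attempt and no reset: what is moved stays moved. The work goes in short steps, each a Python script; the robot and the scene stay as the last script left them, time stands still between calls to the robot, and variables do not carry over. Pictures are saved under pics/ and viewed, at most 10 in all, crops included, and the job is handed in when it is done.

```bash
ls; mkdir -p pics
python3 - <<'E'
from station import env
import cv2,numpy as np
for n in("scene","top"):
    f=env.grab_frame(n); np.savez(f"{n}0.npz",**f)
    cv2.imwrite(f"pics/{n}0.png",cv2.cvtColor(f["frame"],cv2.COLOR_RGB2BGR))
    print(n,f["mtx"].tolist(),f["k1"],np.round(f["world_from_camera"],3).tolist())
print(env.get_state()["time"],env.get_state()["tool_rot"])
E
```

```text
pics
scene [[490.9664091089901, 0.0, 247.77696300276403], [0.0, 490.9664091089901, 185.44794996541984], [0.0, 0.0, 1.0]] 0.018763168794904125 [[-0.767, -0.49, 0.414, 5.938], [-0.641, 0.582, -0.5, 595.682], [0.004, -0.649, -0.761, 1070.884], [0.0, 0.0, 0.0, 1.0]]
top [[432.5155056570702, 0.0, 255.02362273114244], [0.0, 432.5155056570702, 200.98621857665893], [0.0, 0.0, 1.0]] -0.10647086058326741 [[-0.0, -0.987, 0.161, 315.317], [-1.0, -0.0, -0.004, -31.64], [0.004, -0.161, -0.987, 1468.055], [0.0, 0.0, 0.0, 1.0]]
0.1 [ 9.83321315e-01  1.81874066e-01 -1.32727403e-04 -9.99156727e-04]
```

View pics/scene0.png

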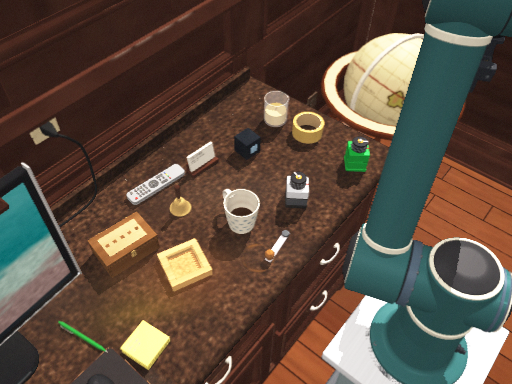

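View pics/top0.png

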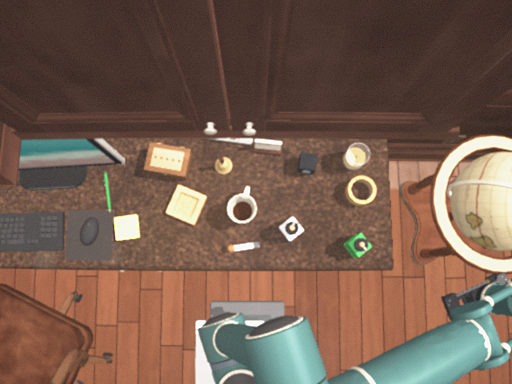

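The scene view shows the silver grinder at (297,190), the mug at (241,212), the holder at (185,264), the bell at (180,206) and the crank at (278,245). In the top view they are at (291,229), (242,208), (186,205), (224,165) and (243,247).

Possible mix-ups for the grinder:
- silver grinder: top (291,229), scene (297,190)
- green look-alike: top (358,245), scene (357,155)
- black cube: top (308,162), scene (247,144)
- for the holder, the wooden box: top (167,159)

I choose the silver grinder and the light block with the recess.

```bash
cat > h.py <<'E'
import numpy as np,cv2
from scipy.spatial.transform import Rotation as R
def ray(f,uv):
    K=f["mtx"];uv=np.atleast_2d(np.float64(uv))
    d=np.c_[(uv[:,0]-K[0,2])/K[0,0],(uv[:,1]-K[1,2])/K[1,1]]
    s=d.copy()
    for _ in range(10): s=d/(1+float(f["k1"])*(s**2).sum(1,keepdims=True))
    T=f["world_from_camera"]
    return T[:3,3],np.c_[s,np.ones(len(s))]@T[:3,:3].T
def onplane(f,uv,z):
    o,d=ray(f,uv); return o+d*((z-o[2])/d[:,2])[:,None]
def withdepth(f,mask):
    v,u=np.nonzero(mask&(f["depth"]>0)); o,d=ray(f,np.c_[u,v])
    return np.c_[u,v],o+d*f["depth"][v,u][:,None]
def down(psi): # tool pointing down, closing (y) axis at world angle psi
    y=np.array([np.cos(psi),np.sin(psi),0]);z=np.array([0,0,-1.]);x=np.cross(y,z)
    return R.from_matrix(np.c_[x,y,z]).as_quat()
E
python3 - <<'E'
from h import *
F={n:dict(np.load(n+"0.npz")) for n in("scene","top")}
box={"grinder":{"scene":(275,160,320,215),"top":(272,210,312,248)},"holder":{"scene":(148,230,222,298),"top":(158,178,214,232)}}
ims=[]
for n,f in F.items():
    for k in box:
        x0,y0,x1,y1=box[k][n]
        ims.append(cv2.resize(cv2.cvtColor(f["frame"][y0:y1,x0:x1],cv2.COLOR_RGB2BGR),(390,290),interpolation=cv2.INTER_CUBIC))
        m=np.zeros(f["depth"].shape,bool);m[y0:y1,x0:x1]=1
        uv,P=withdepth(f,m)
        lo,hi={"grinder":(62,78),"holder":(17,31)}[k]
        s=(P[:,2]>lo)&(P[:,2]<hi)
        q=P[s]; print(n,k,"n",s.sum(),"median",np.median(q,0).round(1),"minrect",cv2.minAreaRect(np.float32(q[:,:2])), "maxz",P[:,2].max().round(), "table z",np.percentile(P[:,2],5).round(1))
        hsv=cv2.cvtColor(f["frame"],cv2.COLOR_RGB2HSV)
        if k=="holder": mk=(hsv[...,2]>150)&m&(hsv[...,1]>40)
        else: mk=(hsv[...,2]>130)&m&(hsv[...,1]<60)
        c=max(cv2.findContours(np.uint8(mk)*255,cv2.RETR_EXTERNAL,cv2.CHAIN_APPROX_NONE)[0],key=cv2.contourArea)[:,0]
        W=onplane(f,c,70 if k=="grinder" else 24)
        print("   colour px",cv2.minAreaRect(np.float32(c)),"world",cv2.minAreaRect(np.float32(W[:,:2])))
cv2.imwrite("pics/crop.png",np.vstack([np.hstack(ims[:2]),np.hstack(ims[2:])]))
E
```

```text
scene grinder n 198 median [ 442.1 -137.8   68.8] minrect ((451.07586669921875, -151.86647033691406), (56.150970458984375, 58.2594108581543), 37.54805374145508) maxz 103.0 table z -4.2
   colour px ((297.0, 186.5), (23.0, 22.0), 90.0) world ((447.07635498046875, -143.98912048339844), (59.34220886230469, 79.1383285522461), 35.321903228759766)
scene holder n 1028 median [540.1 203.1  22.6] minrect ((555.7593994140625, 198.4838104248047), (116.94392395019531, 139.13735961914062), 67.91307830810547) maxz 63.0 table z -3.9
   colour px ((184.98971557617188, 263.226806640625), (41.62919235229492, 45.48750686645508), 66.03751373291016) world ((532.851318359375, 200.44667053222656), (108.3230209350586, 118.1867904663086), 67.33718872070312)
top grinder n 146 median [ 450.  -150.6   70.2] minrect ((455.6181945800781, -152.10781860351562), (57.965492248535156, 57.987823486328125), 36.41228485107422) maxz 107.0 table z -4.9
   colour px ((290.9634094238281, 228.32928466796875), (20.14641571044922, 19.834068298339844), 51.34019470214844) world ((453.8680725097656, -153.85714721679688), (65.32965087890625, 64.95873260498047), 38.257198333740234)
top holder n 569 median [540.2 198.6  23.8] minrect ((556.0410766601562, 192.79356384277344), (108.62841033935547, 133.23184204101562), 67.51964569091797) maxz 33.0 table z -4.6
   colour px ((185.913818359375, 204.03451538085938), (33.22053527832031, 33.48314666748047), 23.198591232299805) world ((540.7022094726562, 196.5469512939453), (113.65304565429688, 113.59396362304688), 67.45987701416016)
```

View pics/crop.png

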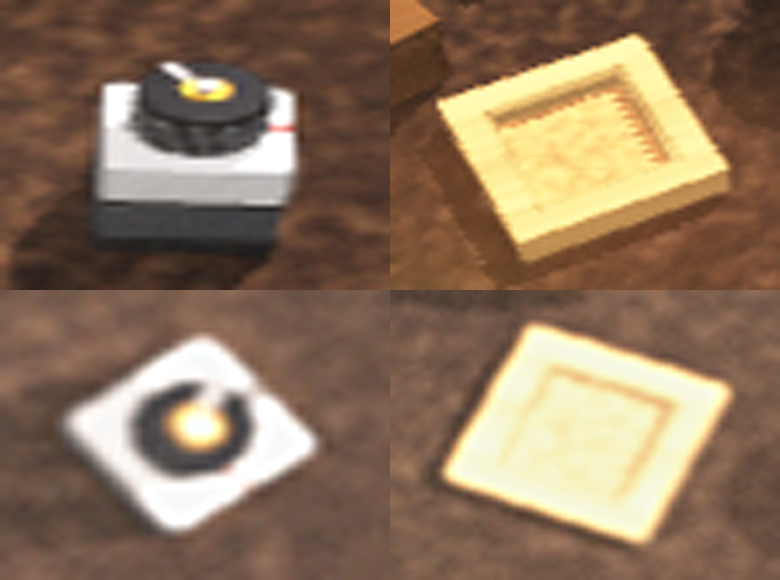

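The crop shows the chosen object is silver over dark steel with a black ring. Its red mark is on the lower right (scene crop (285,128), top crop (230,468)) and its white pointer is about 120° counter-clockwise from the mark. The holder's recess is clear. Next I refine both centres from the top-face corners and the brass spindle seen in the two views.

Run:
```python
from h import *
F={n:dict(np.load(n+"0.npz")) for n in("scene","top")}
def pts(n,b,c,z):
    c=np.float64(c);s=np.array([390/(b[2]-b[0]),290/(b[3]-b[1])])
    return onplane(F[n],np.array(b[:2])+(c+.5)/s-.5,z)
for n,b,c in(("scene",(148,230,222,298),[(248,35),(339,165),(132,240),(48,102)]),("top",(158,178,214,232),[(145,33),(343,98),(255,255),(53,187)])):
    P=pts(n,b,c,24);e=np.roll(P,-1,0)-P
    print(n,"holder",P.mean(0).round(1),np.linalg.norm(e,axis=1).round(1),(np.degrees(np.arctan2(e[:,1],e[:,0]))%90).round(1))
# spindle brass by colour, two-view triangulation
L=[]
for n,b in(("scene",(275,160,320,215)),("top",(272,210,312,248))):
    f=F[n];h=cv2.cvtColor(f["frame"],cv2.COLOR_RGB2HSV)
    m=np.zeros(h.shape[:2],bool);m[b[1]:b[3],b[0]:b[2]]=1
    y,x=np.nonzero(m&(h[...,1]>90)&(h[...,2]>120)&(h[...,0]>12)&(h[...,0]<35))
    uv=[[x.mean(),y.mean()]];o,d=ray(f,uv);d=d[0]/np.linalg.norm(d);L.append((o,d))
    print(n,"brass",len(x),np.round(uv,1),onplane(f,uv,100).round(1))
A=sum(np.eye(3)-np.outer(d,d) for o,d in L);B=sum((np.eye(3)-np.outer(d,d))@o for o,d in L)
p=np.linalg.solve(A,B);print("tri",p.round(1),[np.linalg.norm(np.cross(p-o,d)).round(1) for o,d in L])
for n,b,c in(("scene",(275,160,320,215),[(102,85),(297,92),(292,172),(98,168)]),("top",(272,210,312,248),[(203,43),(318,153),(178,243),(62,128)])):
    P=pts(n,b,c,70);e=np.roll(P,-1,0)-P
    print(n,"shoulder",P.mean(0).round(1),np.linalg.norm(e,axis=1).round(1),(np.degrees(np.arctan2(e[:,1],e[:,0]))%90).round(1))
```

```text
scene holder [538.4 197.4  24. ] [102.  103.2 102.8 103.1] [68.3 67.7 68.3 67.3]
top holder [540.1 196.   24. ] [106.7 107.7 108.3 107.5] [66.9 67.7 66.7 66.9]
scene brass 17 [[297.3 177.8]] [[ 450.8 -146.9  100. ]]
top brass 20 [[290. 228.]] [[ 451.6 -148.   100. ]]
tri [ 451.7 -148.2   98.2] [np.float64(0.1), np.float64(0.1)]
scene shoulder [ 451.4 -151.9   70. ] [61.1 54.  59.2 56. ] [35.6 33.6 37.6 35.7]
top shoulder [ 454.4 -154.2   70. ] [60.5 60.7 62.  59.9] [38.7 39.  37.9 37.5]
```

Run:
```python
from station import env
from h import *
D=np.degrees
for psi in (36.5-180,126.5-180,36.5,126.5):
    a=env.inverse_kinematics([452.5,-152,185],down(np.radians(psi))); b=env.inverse_kinematics([539.7,197.4,185],down(np.radians(psi+31)))
    print(psi,None if a is None else np.round(a,2),None if b is None else np.round(b,2))
for psi in range(-180,180,30):
    b=env.inverse_kinematics([539.7,197.4,85],down(np.radians(psi))); print(psi,None if b is None else np.round(b,2))
```

```text
-143.5 [-0.38 -0.07  2.07 -0.    1.14  2.13] [ 0.31  0.12  1.88 -0.    1.15  2.27]
-53.5 [-0.38 -0.07  2.07 -0.    1.14  0.56] [ 0.31  0.12  1.88 -0.    1.15  0.7 ]
36.5 [-0.38 -0.07  2.07 -0.    1.14 -1.01] [ 0.31  0.12  1.88 -0.    1.15 -0.87]
126.5 None [ 0.31  0.12  1.88 -0.    1.15 -2.44]
-180 None
-150 None
-120 [ 0.31  0.22  1.96 -0.    0.96  2.4 ]
-90 [ 0.31  0.22  1.96 -0.    0.96  1.88]
-60 [ 0.31  0.22  1.96 -0.    0.96  1.35]
-30 [ 0.31  0.22  1.96 -0.    0.96  0.83]
0 [ 0.31  0.22  1.96 -0.    0.96  0.31]
30 [ 0.31  0.22  1.96 -0.    0.96 -0.22]
60 [ 0.31  0.22  1.96 -0.    0.96 -0.74]
90 [ 0.31  0.22  1.96 -0.    0.96 -1.26]
120 [ 0.31  0.22  1.96 -0.    0.96 -1.79]
150 [ 0.31  0.22  1.96 -0.    0.96 -2.31]
```

Run:
```python
from station import env
from h import *
r=np.radians
c=[452.5,-152]
env.command_gripper(1.0,12)
env.movep(c+[150],down(r(36.5)))
print(env.move_straight(c+[45],vel=150,f_stop=8),env.get_state()["tool_pos"])
env.command_gripper(0.0,12); s=env.get_state(); print("w1",s["width"]*88,s["finger_force"],s["time"])
env.command_gripper(1.0); env.move_straight(c+[120],vel=200)
env.movep(c+[120],down(r(-53.5)))
print(env.move_straight(c+[45],vel=150,f_stop=8))
env.command_gripper(0.0,30); s=env.get_state(); print("w2",s["width"]*88,s["finger_force"],s["tool_pos"],s["time"])
for n in("scene","top"): np.savez(n+"1.npz",**env.grab_frame(n))
f=dict(np.load("scene1.npz"));cv2.imwrite("pics/g1.png",cv2.resize(cv2.cvtColor(f["frame"][110:260,200:400],cv2.COLOR_RGB2BGR),(800,600)))
```

```text
False [ 453.13803159 -152.45529767   45.58314032]
w1 57.62875838137188 11.998625712585635 3.6417
False
w2 57.65854876915706 29.99827194493264 [ 453.46524927 -152.61760116   45.78610057] 7.3833
```

View pics/g1.png

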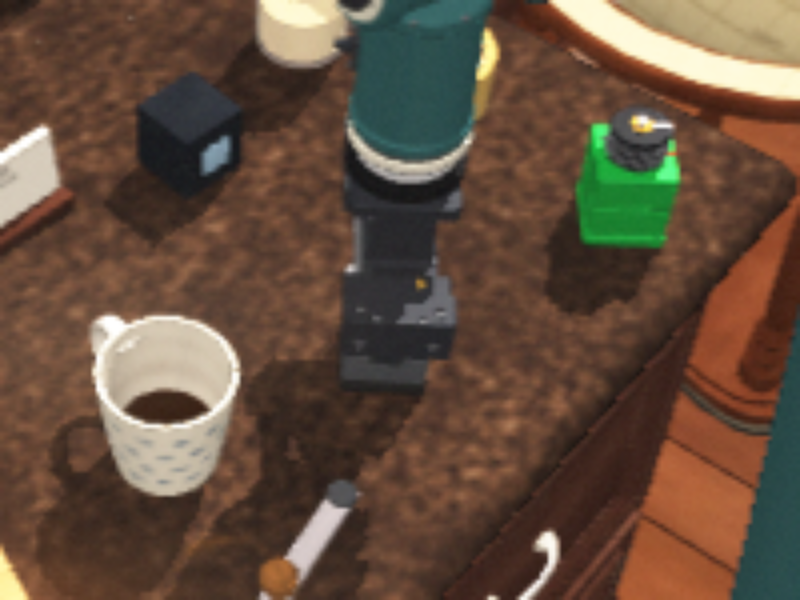

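The grinder is held by its body: width 57.6 mm against 58 given, with the fingers at the aluminium half at about (395,310) in the crop. The mug and crank are clear. Now I carry it to the holder.

Run:
```python
from station import env
from h import *
r=np.radians; h=[539.7,197.4]
st=lambda:(env.get_state()["tool_pos"].round(1),np.round(env.get_state()["wrist_force"],1),env.get_state()["time"])
env.move_straight([452.5,-152,190],vel=200)
s=env.get_state();print(s["width"]*88,st())
env.movep(h+[190],down(r(-22.5))); print(st())
env.move_straight(h+[80],vel=150); print(st())
p=env.get_state()["tool_pos"]; off=p[:2]-np.array(h); print("off",off.round(2))
h2=list(np.array(h)-off)
env.move_straight(h2+[72],vel=60); print(st(), env.get_state()["width"]*88)
print(env.move_straight(h2+[53],vel=25,f_stop=6),st())
f=env.grab_frame("scene");np.savez("scene2.npz",**f)
cv2.imwrite("pics/p1.png",cv2.resize(cv2.cvtColor(f["frame"][190:310,110:270],cv2.COLOR_RGB2BGR),(800,600)))
```

```text
57.66525925805371 (array([ 450.6, -151.1,  187.5]), array([-0.1, -0.1, -7.5]), 8.3583)
(array([539.6, 196.2, 189.5]), array([ 0.3,  0.5, -7.2]), 9.7083)
(array([540.8, 197.4,  81.1]), array([ 1. , -0.6, -6.5]), 10.5917)
off [1.11 0.02]
(array([538.3, 197.4,  72.1]), array([ 0.8,  0.2, -7.4]), 10.875) 57.38540593284197
True (array([538.3, 197.2,  55.7]), array([ 0. , -1. ,  5.5]), 11.5)
```

View pics/p1.png

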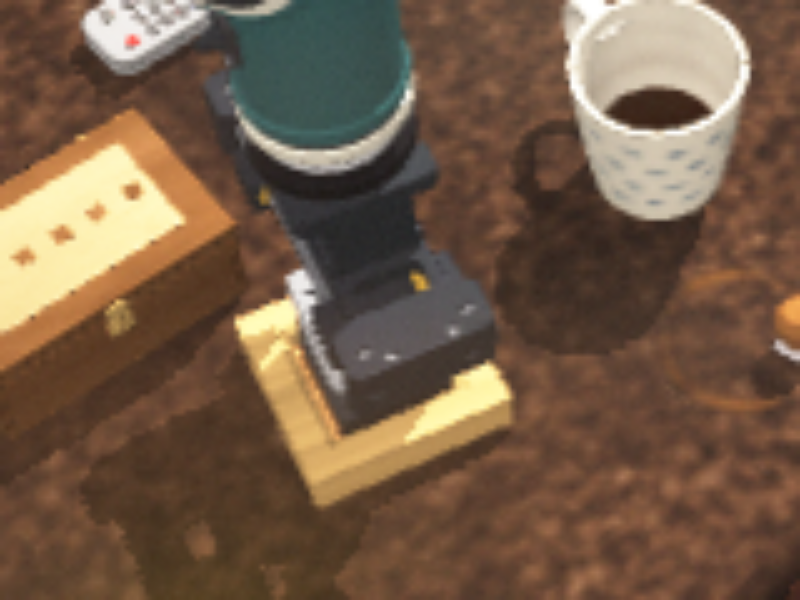

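It made contact at TCP z = 55.7, which is the gripped height of 45.8 plus the 10 mm recess floor, so the grinder is on the floor of the recess. I release it, rise and check.

Run:
```python
from station import env
from h import *
env.command_gripper(1.0); env.dwell(0.4)
p=env.get_state()["tool_pos"]; print(p)
env.move_straight([p[0],p[1],150],vel=200)
env.movep([420,0,300],down(-0.3)); env.dwell(.3)
ims=[]
for n,b in(("scene",(145,215,225,305)),("top",(160,180,216,236))):
    f=env.grab_frame(n);np.savez(n+"3.npz",**f);x0,y0,x1,y1=b
    ims.append(cv2.resize(cv2.cvtColor(f["frame"][y0:y1,x0:x1],cv2.COLOR_RGB2BGR),(400,450),interpolation=cv2.INTER_CUBIC))
    m=np.zeros(f["depth"].shape,bool);m[y0:y1,x0:x1]=1
    uv,P=withdepth(f,m);s=(P[:,2]>72)&(P[:,2]<88);print(n,s.sum(),np.median(P[s],0).round(1),cv2.minAreaRect(np.float32(P[s][:,:2])),P[:,2].max())
cv2.imwrite("pics/p2.png",np.hstack(ims)); print(env.get_state()["time"])
```

```text
[535.72448704 196.44518145  53.23417586]
scene 266 [521.9 211.7  78.5] ((537.7625122070312, 197.5474853515625), (58.25801086425781, 60.59453201293945), 67.7364501953125) 114.94168316889557
top 153 [531.5 186.7  80. ] ((540.89013671875, 196.00244140625), (59.9280891418457, 57.15714645385742), 68.24718475341797) 686.6691327600429
14.65
```

View pics/p2.png

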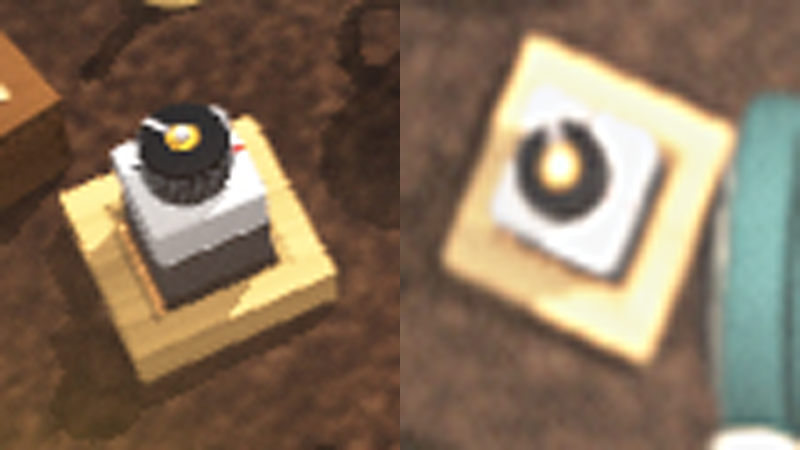

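The grinder is seated: shoulder at z ≈ 79–80, and its centre is within 1 mm of the holder's centre measured the same way in each view. The pointer is still open, at scene crop (150,125) with the red mark at (238,148). Now the ring: grip it and turn clockwise in steps, watching the moment.

```bash
cat > turn.py <<'E'
from station import env
from h import *
def approach(j6,c=(539.5,197.0),z=85):
    base=env.inverse_kinematics([*c,150],down(np.radians(30)))
    psi=np.radians(30)-(j6-base[5]); psi=(psi+np.pi)%(2*np.pi)-np.pi
    env.movep([*c,150],down(psi)); env.move_straight([*c,z+5],vel=150); env.dwell(.3)
    o=env.get_state()["tool_pos"]-np.array([*c,z+5]); print("off",o.round(2))
    print("hit",env.move_straight(np.array([*c,z])-o,vel=40,f_stop=6)); env.dwell(.2)
    s=env.get_state(); print(s["tool_pos"].round(2),s["joint_pos"].round(3))
def rot(d):
    q=np.array(Q[0]);q[5]+=d;Q[0]=q;env.move_j(q);return env.get_state()
Q=[None]
E
python3 - <<'E'
from turn import *
env.command_gripper(0.8,12)
approach(-1.1)
env.command_gripper(0.0,20);s=env.get_state();print("w",s["width"]*88,s["finger_force"],s["ft_torque"].round(3))
Q[0]=s["joint_pos"].copy(); t0=s["ft_torque"][2]
for i in range(27):
    s=rot(.1); t=s["ft_torque"][2]-t0
    print(round(s["joint_pos"][5],3),round(Q[0][5],3),round(t,3),np.round(s["wrist_force"],1))
    if i>2 and abs(t)>0.4: break
print(s["time"])
E
```

```text
off [0.78 0.25 1.15]
hit False
[538.78 196.79  83.87] [ 0.307  0.219  1.966  0.     0.957 -1.1  ]
w 42.877628450419344 20.000131705601234 [-0.184 -0.127  0.036]
-1.002 -1.0 -0.104 [-0.1 -1.7  0. ]
-0.904 -0.9 -0.093 [ 0.4 -1.3  1. ]
-0.805 -0.8 -0.033 [ 0.2 -0.5  0.8]
-0.705 -0.7 -0.047 [-0.8 -1.3  1.3]
-0.605 -0.6 -0.059 [-0.5 -0.2  0.7]
-0.505 -0.5 -0.101 [-0.9 -1.7  0.8]
-0.405 -0.4 -0.081 [-1.4 -1.3  1.9]
-0.305 -0.3 -0.056 [-1.9 -2.4  3. ]
-0.205 -0.2 -0.108 [-1.  -1.2  2.2]
-0.105 -0.1 -0.077 [-2.1 -1.2  2.3]
-0.005 -0.0 -0.089 [-2.7 -1.   1.6]
0.095 0.1 -0.106 [-1.6  0.2  1.4]
0.195 0.2 -0.053 [-1.8 -0.1  1.9]
0.295 0.3 -0.085 [-2.2  1.9  2.5]
0.395 0.4 -0.084 [-1.8  1.6  0.8]
0.495 0.5 -0.104 [-1.1  2.9  1.8]
0.595 0.6 -0.082 [-2.   2.3  1.3]
0.695 0.7 -0.111 [0.  1.4 0. ]
0.795 0.8 -0.105 [-1.3  2.7 -0.1]
0.895 0.9 -0.082 [-0.8  2.3  0.8]
0.995 1.0 -0.019 [-1.1  3.4  1.2]
1.095 1.1 -0.116 [-1.5  2.4  2.2]
1.194 1.2 0.153 [-3.7  4.6  2.7]
1.295 1.3 0.249 [-5.   3.5  4.7]
1.395 1.4 0.217 [-7.2  2.1  5. ]
1.495 1.5 0.327 [-5.9  2.5  4.2]
1.595 1.6 0.313 [-5.4  3.4  5.1]
24.95
```

The moment rises and plateaus at about 0.3 N·m after 2.25 rad of turn, which looks like the stop with the pads slipping. I release and look.

```bash
cat > look.py <<'E'
from turn import *
def look(tag):
    env.command_gripper(0.8,12); p=env.get_state()["tool_pos"]
    env.move_straight([p[0],p[1],150],vel=200); env.movep([420,0,300],down(-0.3)); env.dwell(.3)
    ims=[]
    for n,b in(("scene",(165,225,215,285)),("top",(168,184,208,232))):
        f=env.grab_frame(n);np.savez(n+tag+".npz",**f);x0,y0,x1,y1=b
        ims.append(cv2.resize(cv2.cvtColor(f["frame"][y0:y1,x0:x1],cv2.COLOR_RGB2BGR),((x1-x0)*10,(y1-y0)*10) if n=="scene" else (300,600),interpolation=cv2.INTER_CUBIC))
        if n=="scene": ims[-1]=cv2.resize(ims[-1],(500,600))
        m=np.zeros(f["depth"].shape,bool);m[y0:y1,x0:x1]=1
        uv,P=withdepth(f,m);s=(P[:,2]>72)&(P[:,2]<88);print(n,s.sum(),np.median(P[s],0).round(1),cv2.minAreaRect(np.float32(P[s][:,:2])))
    cv2.imwrite("pics/"+tag+".png",np.hstack(ims)); print(env.get_state()["time"])
E
python3 -c "
from look import *
look('r1')"
```

```text
scene 264 [524.4 211.5  78.7] ((537.9747924804688, 199.05690002441406), (57.92493438720703, 59.454349517822266), 61.82943344116211)
top 153 [532.7 190.2  79.2] ((541.43505859375, 196.6393585205078), (59.109615325927734, 57.22197723388672), 61.91353988647461)
27.6417
```

View pics/r1.png

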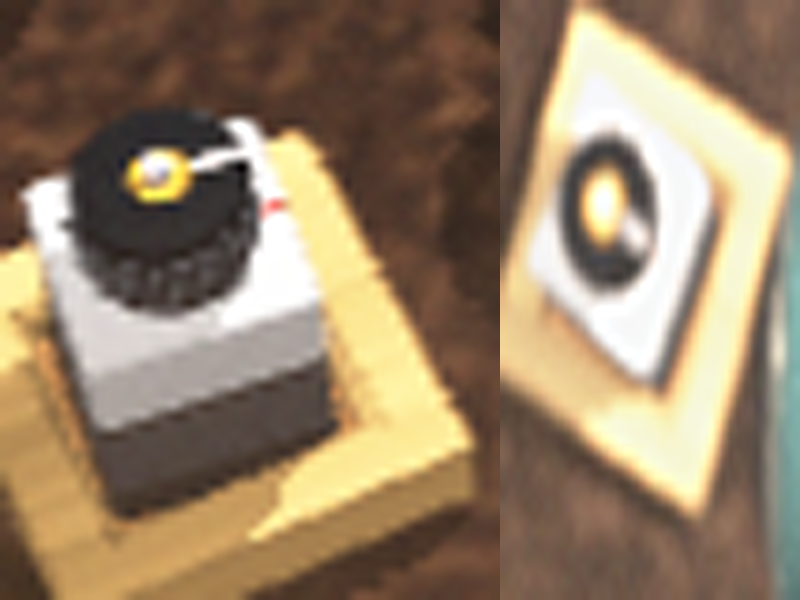

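The pointer's end is at crop (250,148) and the red mark at (275,207). The grinder has turned 6° within the holder's play. I compute both angles.

Run:
```python
from h import *
f=dict(np.load("scener1.npz"));g=lambda f,c,b,z:onplane(f,np.array(b)+(np.float64(c)+.5)/10-.5,z)
P=g(f,[(190,162),(250,148),(162,182)],(165,225),107);red=g(f,[(275,207)],(165,225),80)[0]
print(P.round(1),red.round(1))
a=lambda v:np.degrees(np.arctan2(v[1],v[0]))%360
# axis: mean of shoulder rect centre
c=np.array([538.3,198.5]); print("ptr line",a(P[1]-P[0]),"ptr end from axis",a(P[1][:2]-c),np.linalg.norm(P[1][:2]-c),"red",a(red[:2]-c),np.linalg.norm(red[:2]-c),"brass",P[2])
t=dict(np.load("topr1.npz"));s=np.array([300/40,600/48]);q=lambda x,y,z:onplane(t,np.array([168,184])+(np.array([[x-500,y]])+.5)/s-.5,z)[0]
p0,p1=q(604,206,107),q(640,242,107);print("top ptr",a(p1-p0),p0,p1)
```

```text
[[535.9 190.5 107. ]
 [527.8 178.6 107. ]
 [536.9 198.7 107. ]] [525.9 175.2  80. ]
ptr line 236.000251187052 ptr end from axis 242.31638466292208 22.52115766023565 red 242.04202825804282 26.344520861492086 brass [536.91454993 198.67322838 107.        ]
top ptr 239.25830733138375 [540.59399021 198.26789962 107.        ] [531.27910554 182.60581863 107.        ]
```

The pointer at 242° and the red mark at 242° coincide, so the ring is at the stop. I back off 1.10 rad, allowing for some play, and check.

Run:
```python
from look import *
approach(0.6,c=(539.3,197.3))
env.command_gripper(0.0,20);s=env.get_state();print("w",s["width"]*88)
Q[0]=s["joint_pos"].copy()
for d in (-.4,-.4,-.3): s=rot(d);env.dwell(.1);print(round(s["joint_pos"][5],3),s["ft_torque"].round(3)[2])
look('r2')
```

```text
off [0.81 0.23 1.17]
hit False
[538.51 197.11  83.79] [ 0.307  0.219  1.966 -0.     0.956  0.6  ]
w 42.64845464480071
0.203 0.025
-0.196 0.03
-0.496 0.027
scene 261 [521.1 213.2  78.8] ((537.2964477539062, 199.0113525390625), (59.09682083129883, 60.712364196777344), 72.05329132080078)
top 151 [531.6 189.9  79.6] ((541.4169311523438, 196.32720947265625), (58.92534637451172, 57.84412384033203), 71.35277557373047)
34.7417
```

View pics/r2.png

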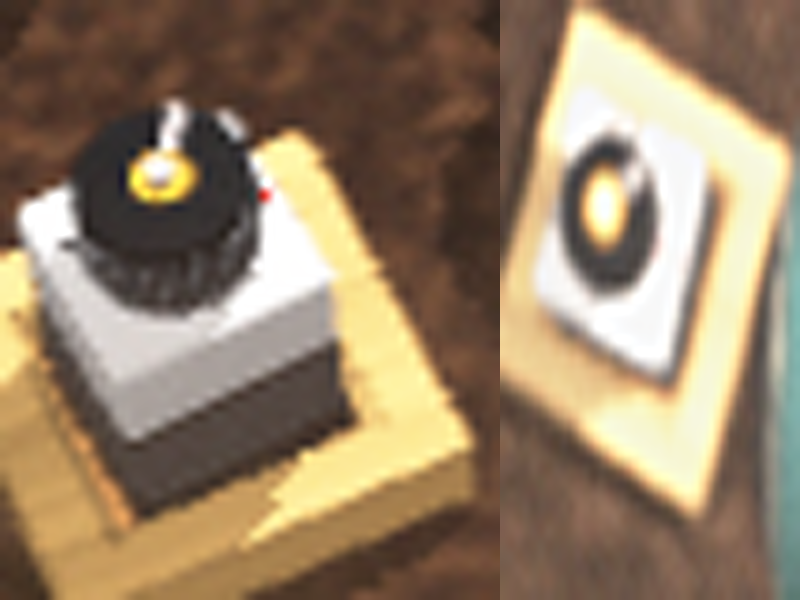

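Run:
```python
from h import *
f=dict(np.load("scener2.npz"));g=lambda f,c,b,z:onplane(f,np.array(b)+(np.float64(c)+.5)/10-.5,z)
a=lambda v:np.degrees(np.arctan2(v[1],v[0]))%360
P=g(f,[(168,145),(177,103),(162,182)],(165,225),107)
print(a(P[1]-P[0]),a(P[1]-P[2]),np.linalg.norm((P[1]-P[2])),a(P[1][:2]-np.array([538.3,198.5])))
t=dict(np.load("topr2.npz"));s=np.array([300/40,600/48]);q=lambda x,y,z:onplane(t,np.array([168,184])+(np.array([[x-500,y]])+.5)/s-.5,z)[0]
print("top",a(q(638,165,107)-q(604,206,107)))
```

```text
304.7372780269545 305.88474510679254 22.46326050474185 303.1674040799372
top 306.6767811784624
```

The pointer is at 305° and the red mark is at 251.7°, so the ring is about 0.93 rad open. The grinder followed about 0.17 rad within the play. I add 0.12 rad to centre it.

Run:
```python
from look import *
approach(-.2,c=(539.3,197.3))
env.command_gripper(0.0,20);s=env.get_state();print("w",s["width"]*88)
Q[0]=s["joint_pos"].copy()
s=rot(-.12);env.dwell(.2)
look('r3')
```

```text
off [0.79 0.24 1.17]
hit False
[538.54 197.09  83.81] [ 0.307  0.219  1.966  0.     0.956 -0.2  ]
w 42.88413335360777
scene 261 [521.2 212.7  78.6] ((536.5473022460938, 198.3758544921875), (58.80083465576172, 59.544681549072266), 72.00930786132812)
top 150 [530.4 187.1  79.7] ((541.5028686523438, 196.69512939453125), (59.67584991455078, 57.95062255859375), 71.39392852783203)
40.6667
```

View pics/r3.png

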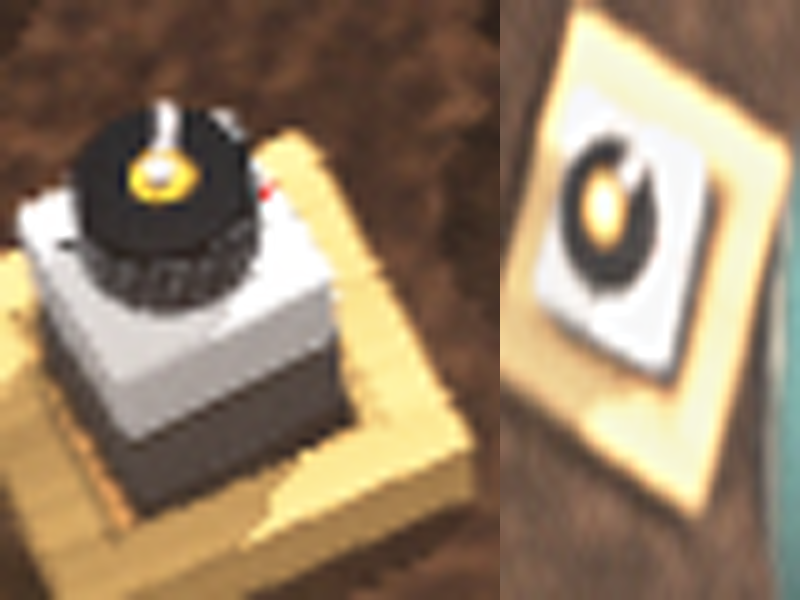

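The body did not turn. The pointer moved from crop (177,103) to (167,103), putting the ring about 1.05 rad open, and the grinder is seated and released. I hand the job in.

```bash
python3 -c "
from station import env
print(env.close_job())"
```

```text
the job is handed in; nothing more can be done
None
```

The job is handed in: the grinder stands released in its holder, and its ring was closed to the stop and backed off two clicks, at about 1.05 rad from the camera images and wrist turn. No verdict came back, and I kept clear of the mug, bell and crank but did not re-measure them at the end.

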